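# Load the ring clamping form and lock it

## Task

Drop every beech ring lying on the table flat into the clear tube of the clamping form so that they make one column, then swing the steel cover bar shut over the tube. After that, using the mallet and never the gripper itself, knock the wooden locking peg fully down, and stand the mallet back upright on its round cork mat, leaving the cups and the brush tin where they are.

Things in the scene. Friction and masses are not known exactly. Their poses are not given: they have to be found in the camera images.
- ring0: loose flat ring of pale beech: outer diameter 50, hole 16, thickness 8, 14 g; lying flat on the table at the start; origin at the centre of its underside, z along its axis. May be absent
- ring1: loose flat ring of pale beech: outer diameter 50, hole 16, thickness 8, 14 g; lying flat on the table at the start; origin at the centre of its underside, z along its axis. May be absent
- ring2: loose flat ring of pale beech: outer diameter 50, hole 16, thickness 8, 14 g; lying flat on the table at the start; origin at the centre of its underside, z along its axis. May be absent
- ring3: loose flat ring of pale beech: outer diameter 50, hole 16, thickness 8, 14 g; lying flat on the table at the start; origin at the centre of its underside, z along its axis. May be absent
- ring4: loose flat ring of pale beech: outer diameter 50, hole 16, thickness 8, 14 g; lying flat on the table at the start; origin at the centre of its underside, z along its axis. May be absent
- ring5: loose flat ring of pale beech: outer diameter 50, hole 16, thickness 8, 14 g; lying flat on the table at the start; origin at the centre of its underside, z along its axis. May be absent
- tube_mouth (a point): centre of the rim of the clear plastic tube, 80 mm above the table. Bore 53.5 mm, flaring over the top 10 mm to 63 at the rim; outer diameter 61 (69 at the rim). Axes of the form: z up; +y to the cover's pivot axis, 65 mm away; -y to the peg's axis, 60 mm away; the open cover bar lies on the -x side
- tube_floor (a point): centre of the floor inside the tube, 62 mm below its rim; same axes. This floor is the top of the fixed plywood board (130 x 220 mm, 18 mm thick) that carries everything
- cover (a joint): angle of the steel cover bar about its upright pivot: 0 = shut across the tube, forked end under the peg bracket (hard stop); 1.25 to 1.7 = swung open to the form's -x side. Seen from above it shuts counter-clockwise. The bar is 36 mm wide, reaches 140 mm from the pivot, lies 83 to 91 mm above the table, turns easily (0.06 N m) and stays where left
- cover_knob (a point): centre of the top of the black upright knob on the cover bar: knob diameter 20, height 26 (91 to 117 mm above the table), 65 mm from the pivot axis, so it stands over the middle of the tube when the bar is shut
- peg (a joint): how far the locking peg has been driven down: 0 = up (start), 0.020 m = fully home, its head resting on the aluminium bracket. It sits in a tight friction fit: about 6 N moves it and it stays where it is left
- peg_top (a point): centre of the top face of the peg's round wooden head (diameter 28, thickness 10), 146 mm above the table when up and 126 mm when home; moves with the peg. The aluminium bracket under it (40 mm along x of the form) has its top at 116 mm above the table
- mallet: mallet, 180 g: upright black rubber cylinder head (diameter 50, height 64) standing on one striking face; level wooden handle (20 wide, 22 high), its axis 32 mm above that face, reaching along the mallet's -x to 130 mm from the head's axis. Centre of mass 10 to 15 mm from the head's axis. Origin: centre of the lower striking face, z up
- mat: fixed round cork mat, diameter 120, 4 mm thick, on which the mallet stands; origin at the centre of its underside
- cup_a: bystander: loose clear plastic measuring cup, rim diameter 68, height 75; origin at the centre of its base
- cup_b: bystander: loose clear plastic measuring cup, rim diameter 52, height 50; origin at the centre of its base
- brush_tin: bystander: aluminium tin, diameter 76, height 100, brushes standing out of it to about 230 mm; origin at the centre of its base
There are look-alikes about, which are no part of the job. Leave any blue look-alike of the ring0 alone. Leave any black look-alike of the ring1 alone.

How it is judged:
On the way, in this order (a step that is already met when the one before it is completed fails the run):
1. every ring lies flat in the tube (horizontal distance between each of ring0, ring1, ring2, ring3, ring4, ring5 and tube_floor below 0.006 m and z of each of ring0, ring1, ring2, ring3, ring4, ring5 in the frame of tube_floor below 0.046 m and (angle between ring0's own z axis and vertical below 0.15 rad or angle between ring0's own z axis and vertical above 2.99 rad) and (angle between ring1's own z axis and vertical below 0.15 rad or angle between ring1's own z axis and vertical above 2.99 rad) and (angle between ring2's own z axis and vertical below 0.15 rad or angle between ring2's own z axis and vertical above 2.99 rad) and (angle between ring3's own z axis and vertical below 0.15 rad or angle between ring3's own z axis and vertical above 2.99 rad) and (angle between ring4's own z axis and vertical below 0.15 rad or angle between ring4's own z axis and vertical above 2.99 rad) and (angle between ring5's own z axis and vertical below 0.15 rad or angle between ring5's own z axis and vertical above 2.99 rad)), for 0.2 s.
2. the cover bar is shut over the tube (value of joint cover below 0.07 rad), for 0.2 s.
3. the peg has been knocked fully down (value of joint peg above 0.0175 m), for 0.1 s.
At the end, for the whole second after the job is handed in: Every ring lies flat in the tube (within 6 mm of its axis, tilt under 0.15 rad), the cover bar is within 0.07 rad of shut, the peg within 2.5 mm of fully home, and the mallet stands upright and still with its head wholly on the mat (within 36 mm of its centre) (all of step 1 and value of joint cover below 0.07 rad and value of joint peg above 0.0175 m and horizontal distance between mallet and mat below 0.036 m and ((angle between mallet's own z axis and vertical below 0.1 rad and z of mallet in the frame of mat between 0.001 and 0.008 m) or (angle between mallet's own z axis and vertical above 3.04 rad and z of mallet in the frame of mat between 0.065 and 0.072 m)) and linear speed of mallet below 0.02 m/s); the robot touches nothing.
It fails at once if the gripper or arm itself pushes the peg (contact force between any of the fingers, the arm and peg above 1.5 N).
It fails at once if the large cup is pushed away or tipped (distance of cup_a from where it was at the start of the episode above 0.04 m or angle between cup_a's own z axis and vertical above 0.4 rad).
It fails at once if the small cup is pushed away or tipped (distance of cup_b from where it was at the start of the episode above 0.04 m or angle between cup_b's own z axis and vertical above 0.4 rad).
It fails at once if the brush tin is pushed away or tipped (distance of brush_tin from where it was at the start of the episode above 0.04 m or angle between brush_tin's own z axis and vertical above 0.4 rad).
Of ring0, ring1, ring2, ring3, ring4, ring5 only 4 to 6 are there at a start; the rules pass over those that are not, and their reading is None.
At some moment in a run one of ring0, ring1, ring2, ring3, ring4, ring5 may be knocked a few centimetres aside while the robot is not near it.
It also fails if it takes over 210 s, if anything falls off the work surface, if the arm or the gripper's body presses on something with over 40 N, if the wrist force passes 120 N, or if a joint passes its speed limit or range.

## Robot

A 6-joint arm with a two-finger parallel gripper is mounted at the origin on the work surface. World frame = base frame: x ahead of the robot, y to its left, z up, the work surface at z = 0. Lengths are in m, angles in rad, forces in N, time in s.
With the tool pointing down it reaches from about 0.35 to 0.925 m from the base axis. Payload 6.4 kg.
Tool frame: the origin (TCP) lies midway between the tips of the shut fingers; the grasp point (between the pads) lies tcp_to_grasp behind it (tcp_to_grasp is the distance from the TCP to the grasp point, in m); z points along the fingers, y is the line along which they close (so a half turn about z gives the same grasp; the last joint's range is limited). The gripper opens to 94 mm and grips with 3 to 60 N. Pads are 16 mm wide; open, the fingers measure 119 mm over their backs; the gripper's body (75 mm by 177 mm) begins 78 mm behind the grasp point.
Start: joints at [0.961, 0.245, 1.558, -0, 1.339, -0.174], TCP at [0.274, 0.589, 0.205] pointing down, gripper open.
Joint ranges: [-3.13, 3.13], [-1.02, 2.26], [0.13, 2.54], [-0.95, 4.09], [0.21, 2.88], [-2.74, 2.74]. Speed limits (rad/s): [2.57, 2.57, 3.14, 3.14, 3.14, 3.14].

## Interface

Orientations are given as [roll, pitch, yaw] about the fixed x, y, z axes, in that order (R = Rz(yaw) Ry(pitch) Rx(roll)).
In Python, from workcell import state, read_camera, calibration, close_job, recognise, pinpoint, tcp_to_grasp gives the robot as it stands.
- The arm moves only by the shell command python3 -m crank 'ROWS' [OPENING] [FORCE]. ROWS is JSON, a list of rows, each a list of 4 numbers: the shift along the tool's x, y, z scaled (see below), then the turn about the tool's z scaled (see below). A call has 1 to 8 rows; each row shifts and turns the commanded pose from where the row before left it, along the tool's axes as they then stand; what a row does not reach is not made up. The controller multiplies each number of a shift by 0.05 m and each number of a turn by 6 degrees. A row lasts 1/10 s, in which the tool goes at most 50 mm and 8.59 degrees, less where a joint would pass 70% of its speed; a pose out of reach is approached as far as the arm can. A call with a number of a shift or a turn outside -1 to 1 is refused whole. A call with a gripper value outside its range is refused whole. OPENING is the opening, from 0 (shut) to 1 (fully open), set as the call begins (- or left out, the last holds). The fingers move at their own pace and stop on an object; FORCE is the grip in N (left out, the last holds). Time passes only in rows, so rows that do not move let the fingers close. It gives the time, the measured TCP pose, the force, the opening and the grip force at its end, in the units of the state.
- state(): the state, without advancing time (a new reading comes with each control period).
- read_camera(name): name is "side" or "top" or "wrist"; returns (picture, depth): 420x560x3 uint8, red, green, blue; 420x560 float32, m along the optical axis (not along the pixel's ray), 0 where there is no reading.
- calibration(name): a dict with "fx", "fy", "cx", "cy" (pixels), "T" (4x4, takes a point from camera to world coordinates); the wrist camera has in their place "mount" (4x4, takes a point from camera to tool coordinates, whose origin is the TCP and whose axes are the flange's). Camera axes: x right, y up, looking along -z (the intrinsics and any distortion apply to the point x, -y, -z); pixel columns grow to the right and rows downward; lengths in m; the calibration is good to about 2 mm. A picture is of the moment at which its call begins: read the wrist's pose just before it. calibration takes no time and is no camera call.
- close_job(): hands the job in; it is judged then, once.
Trained networks look in the newest picture that a camera, given by its name, has taken for a name from the list of things; names that differ only in an ending like _2 or _b are one class to them, and where a whole thing is asked for, a point or a joint stands for the part that bears it (a point fixed in the world has none). Each returns a list of dicts, best first, with "confidence" (0 to 1); they miss things now and then, are a little off and sometimes report something else, mostly with a low value. They report only what shows in the picture. A call takes as long as a camera call. They do not tell look-alikes from the thing itself.
- recognise(thing, camera): "centre" ([x, y, z] in m, in world coordinates, good to about 4 mm: the middle of the surface that is visible of it).
- pinpoint(thing, camera): "centre" ([x, y, z] in m, in world coordinates, good to about 4 mm: a listed point, or the origin of a listed thing).
The state is a dict: "time_s": time; "joint_positions": joint angles; "qd": joint speeds; "effort": joint torques, N m; "ee_pos": TCP position; "tcp_rot": TCP orientation; "ft_force": force on the tool from outside, world axes, zero at the start; "moment": the same for the moment, N m; "grip_width": opening from 0.0 (shut) to 1.0 (fully open); "finger_force": force on a finger pad.
Only numpy, scipy, OpenCV 4.12 (cv2) and the standard library are available. Lean on these libraries where they do the work, as an engineer would, in place of code of your own. Each camera call takes 0.05 s, during which the arm holds its last target. There are 200 camera calls.

## Working session

There is one attempt and no reset: what is moved stays moved. The work goes in short steps, Python scripts to look and compute and a shell command to move; the robot and the scene stay as the last step left them, time stands still between calls to the robot, and variables do not carry over. Pictures are saved under pics/ and viewed, at most 14 in all, crops included, and the job is handed in when it is done.

```bash
ls; mkdir -p pics; cat > h.py <<'E'
import numpy as np, cv2
from workcell import *
from scipy.spatial.transform import Rotation as R
def shot(n,f=None):
    s=state(); p,d=read_camera(n)
    if f: cv2.imwrite('pics/'+f,p[:,:,::-1])
    return s,p,d
def camT(n,s):
    c=calibration(n)
    if 'T' in c: return c,np.array(c['T'])
    T=np.eye(4);T[:3,:3]=R.from_euler('xyz',s['tcp_rot']).as_matrix();T[:3,3]=s['ee_pos']
    return c,T@np.array(c['mount'])
def world(n,s,u,v,d):
    c,T=camT(n,s)
    return (T@np.array([(u-c['cx'])/c['fx']*d,-(v-c['cy'])/c['fy']*d,-d,1]))[:3]
E
python3 - <<'E'
from h import *
np.set_printoptions(precision=4,suppress=True)
for n in('top','side'):
    shot(n,n+'1.png')
    for t in['ring0','tube_mouth','cover_knob','peg_top','mallet','mat','cup_a','cup_b','brush_tin']:
        print(n,t,[(np.round(r['centre'],3).tolist(),round(r['confidence'],2)) for r in pinpoint(t,n)])
print(state(),tcp_to_grasp,calibration('top'),calibration('wrist'))
E
```

```text
pics
top ring0 [([0.602, 0.222, -0.004], 0.79), ([0.4, 0.222, -0.0], 0.78), ([0.3, 0.224, 0.005], 0.78), ([0.521, 0.219, 0.003], 0.7), ([0.609, 0.332, 0.001], 0.61), ([0.573, 0.108, -0.002], 0.57)]
top tube_mouth [([0.593, -0.088, 0.082], 0.71)]
top cover_knob [([0.536, -0.024, 0.115], 0.59)]
top peg_top [([0.583, -0.148, 0.146], 0.72)]
top mallet [([0.479, -0.313, 0.003], 0.58)]
top mat [([0.493, -0.322, 0.0], 0.56)]
top cup_a [([0.666, -0.289, -0.004], 0.97), ([0.768, 0.15, -0.005], 0.94)]
top cup_b [([0.666, -0.289, -0.004], 0.97), ([0.768, 0.15, -0.005], 0.94)]
top brush_tin [([0.771, -0.157, 0.0], 0.63)]
side ring0 [([0.521, 0.221, -0.002], 0.75), ([0.605, 0.22, 0.002], 0.71), ([0.399, 0.222, 0.001], 0.68), ([0.297, 0.224, 0.003], 0.63), ([0.611, 0.327, 0.004], 0.53), ([0.575, 0.106, 0.0], 0.49), ([0.667, -0.285, -0.003], 0.35)]
side tube_mouth [([0.59, -0.088, 0.077], 0.73)]
side cover_knob [([0.536, -0.019, 0.119], 0.69)]
side peg_top [([0.763, 0.155, 0.0], 0.74), ([0.584, -0.149, 0.145], 0.6)]
side mallet [([0.48, -0.313, 0.002], 0.91)]
side mat [([0.49, -0.316, -0.002], 0.96
[... 575 characters left out ...]
4209]), 'moment': array([-0.0163, -0.0107,  0.0087]), 'finger_force': 0.0, 'grip_width': 0.999952717228658} 0.0188 {'fx': 429.00857731662484, 'fy': 429.00857731662484, 'cx': 282.4024402912093, 'cy': 207.0136593227142, 'T': array([[ 0.0208,  0.9946, -0.102 ,  0.4422],
       [-0.9996,  0.0225,  0.0155,  0.0077],
       [ 0.0178,  0.1016,  0.9947,  1.0571],
       [ 0.    ,  0.    ,  0.    ,  1.    ]])} {'fx': 326.09421205277386, 'fy': 326.09421205277386, 'cx': 280.63246422078987, 'cy': 212.25865905828562, 'mount': array([[-0.0003,  0.9704,  0.2414,  0.0703],
       [ 1.    ,  0.0004, -0.0004,  0.0003],
       [-0.0005,  0.2414, -0.9704, -0.1787],
       [ 0.    ,  0.    ,  0.    ,  1.    ]])}
```

View pics/top1.png

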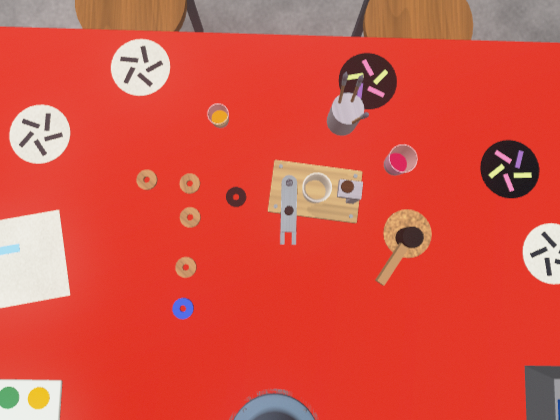

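View pics/side1.png

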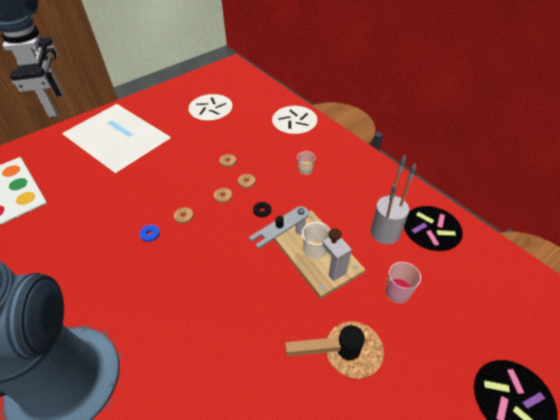

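Top view: four beech rings are at about (146,180), (190,184), (190,217) and (186,268). The blue look-alike is at (183,309) and the black one at (236,197). The tube is at (317,188), the peg at (347,187), the knob at (289,210), and the mallet head at (410,237) with its handle running to (382,280). The side view agrees.

I'll turn the tool to yaw π/2, so that tool x is world y and tool y is world x, then go over the rings.

```bash
python3 -m crank '[[0,0,0,1],[0,0,0,1],[0,0,0,1],[0,0,0,1],[0,0,0,1],[0,0,0,1],[0,0,0,1],[0,0,0,1]]' 0.8 && python3 -m crank '[[0,0,0,1],[0,0,0,1],[0,0,0,0.84],[0,0,-0.5,0],[0,0,0,0]]' && python3 -m crank '[[-0.8,0.7,0,0],[-0.8,0.7,0,0],[-0.8,0.7,0,0],[-0.8,0.7,0,0],[-0.8,0.7,0,0],[-0.8,0.7,0,0],[-0.8,0.7,0,0],[-0.8,0.7,0,0]]' && python3 -m crank '[[0,0,-0.8,0],[0,0,-0.8,0],[0,0,0,0],[0,0,0,0]]'
cat >> h.py <<'E'
def rings(s,p,d,n='wrist'):
    hsv=cv2.cvtColor(p,cv2.COLOR_RGB2HSV)
    m=cv2.inRange(hsv,(8,50,90),(25,190,255))
    m=cv2.morphologyEx(m,cv2.MORPH_OPEN,np.ones((3,3)))
    out=[]
    for c in cv2.findContours(m,cv2.RETR_EXTERNAL,cv2.CHAIN_APPROX_NONE)[0]:
        if cv2.contourArea(c)<200: continue
        (u,v),(a,b),_=cv2.fitEllipse(c)
        k=np.zeros_like(m);cv2.drawContours(k,[c],-1,1,-1);k=cv2.erode(k,np.ones((5,5)))
        z=d[(k>0)&(m>0)&(d>0)]
        w=world(n,s,u,v,np.median(z)) if len(z) else None
        out.append((round(u),round(v),round(a),round(b),w))
    return out
E
python3 - <<'E'
from h import *
np.set_printoptions(precision=4,suppress=True)
s,p,d=shot('wrist','w1.png');print(s['ee_pos'],s['tcp_rot'])
for r in rings(s,p,d):print(r)
for r in pinpoint('ring0','wrist'):print(np.array(r['centre']),r['confidence'])
s,p,d=shot('top')
for r in rings(s,p,d,'top'):print('top',r)
E
```

```text
time_s: 1.8
ee_pos: [0.2744, 0.5892, 0.2054]
tcp_rot: [-3.142, 0.0, 1.864]
ft_force: [1.4, 0.5, 0.0]
grip_width: 0.799
finger_force: 0.0
time_s: 2.3
ee_pos: [0.2754, 0.5908, 0.2339]
tcp_rot: [3.138, -0.005, 1.571]
ft_force: [0.8, 1.5, 1.1]
grip_width: 0.801
finger_force: 0.0
time_s: 3.1
ee_pos: [0.5387, 0.2864, 0.2299]
tcp_rot: [3.142, -0.0, 1.571]
ft_force: [1.0, 0.1, 1.4]
grip_width: 0.801
finger_force: 0.0
time_s: 3.5
ee_pos: [0.5381, 0.2882, 0.3109]
tcp_rot: [3.14, -0.001, 1.571]
ft_force: [0.3, 0.3, -0.5]
grip_width: 0.799
finger_force: 0.0
[0.5381 0.2882 0.3109] [ 3.1399 -0.0005  1.5706]
(316, 366, 42, 95, array([ 0.5983, -0.0268,  0.0179]))
(423, 263, 19, 29, array([0.7523, 0.1673, 0.0335]))
(268, 225, 31, 31, array([0.5193, 0.2191, 0.0074]))
(322, 222, 31, 32, array([0.6025, 0.2233, 0.0075]))
(189, 222, 31, 32, array([0.3986, 0.2242, 0.0075]))
(329, 152, 33, 34, array([0.6093, 0.3287, 0.0076]))
[ 0.5254  0.2166 -0.0042] 0.97
[ 0.3997  0.2235 -0.0008] 0.86
[ 0.574   0.1108 -0.0028] 0.71
[ 0.3001  0.227  -0.0035] 0.61
[ 0.607   0.3283 -0.0029] 0.6
[0.6056 0.2215 0.0003] 0.58
top (185, 267, 19, 20, array([0.3993, 0.2226, 0.0077]))
top (403, 240, 44, 78, array([ 0.4744, -0.3073,  0.0024]))
top (190, 217, 19, 20, array([0.5208, 0.2178, 0.0077]))
top (189, 183, 19, 20, array([0.6042, 0.2217, 0.0083]))
top (146, 179, 19, 20, array([0.6107, 0.3277, 0.0086]))
top (315, 191, 62, 93, array([ 0.5897, -0.0863,  0.019 ]))
top (419, 19, 42, 134, array([ 1.2128, -0.4516, -0.2798]))
top (133, 14, 32, 141, array([ 1.1999,  0.4872, -0.2794]))
```

View pics/w1.png

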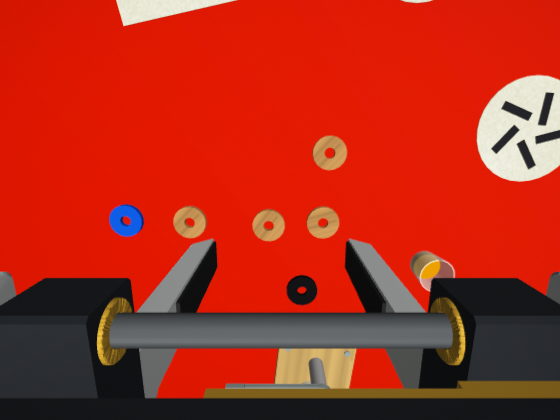

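The wrist view shows the four beech rings at (190,222), (268,225), (323,222) and (330,153), with the blue one at (126,221) and the black one at (302,290). Wrist and top positions agree within about 2 mm. First ring: (0.610, 0.328).

```bash
python3 -m crank '[[0.4,0.72,0.8,0],[0.4,0.72,0.8,0],[0,0,1,0],[0,0,1,0],[0,0,1,0],[0,0,0.8,0],[0,0,0,0],[0,0,0,0]]' 0.75 
```

```text
time_s: 4.45
ee_pos: [0.5996, 0.3229, 0.05]
tcp_rot: [-3.139, 0.001, 1.571]
ft_force: [0.9, -1.0, 0.7]
grip_width: 0.75
finger_force: 0.0
```

```bash
python3 -m crank '[[0.1,0.2,0.3,0],[0,0,0.3,0],[0,0,0.33,0],[0,0,0,0],[0,0,0,0]]' && python3 - <<'E'
from h import *
s,p,d=shot('wrist','w2.png');print(s['ee_pos'])
for r in rings(s,p,d):print(r)
E
```

```text
time_s: 4.95
ee_pos: [0.61, 0.3279, 0.0041]
tcp_rot: [-3.141, 0.0, 1.571]
ft_force: [0.1, -0.2, -0.6]
grip_width: 0.751
finger_force: 0.0
[0.61000996 0.32786859 0.00409927]
(272, 380, 20, 66, array([0.60397568, 0.24408165, 0.00649251]))
(281, 254, 83, 85, array([0.60987008, 0.32991708, 0.0074745 ]))
```

View pics/w2.png

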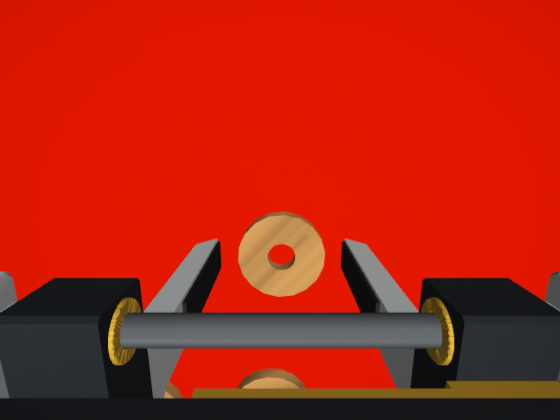

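Ring centred between the fingers at (281,256). Closing.

```bash
python3 -m crank '[[0.02,0,0,0],[0,0,0,0],[0,0,0,0],[0,0,0,0],[0,0,0,0]]' 0.4 12 && python3 -m crank '[[0,0,-0.5,0],[0,0,-0.9,0],[0,0,-0.9,0],[0,0,-0.9,0],[0,0,0,0]]'
```

```text
time_s: 5.5
ee_pos: [0.6108, 0.3292, 0.0048]
tcp_rot: [3.141, -0.0, 1.571]
ft_force: [-0.8, 0.0, 2.3]
grip_width: 0.52
finger_force: 12.0
time_s: 6.0
ee_pos: [0.6147, 0.3306, 0.1733]
tcp_rot: [3.128, -0.005, 1.571]
ft_force: [0.9, 0.4, 0.4]
grip_width: 0.524
finger_force: 12.0
```

```bash
python3 -m crank '[[-0.8,-0.1,-0.6,0],[-0.9,-0.1,-0.6,0],[-0.9,-0.1,0,0],[-0.9,-0.1,0,0],[-0.9,0,0,0],[-0.9,0,0,0],[-0.9,0,0,0],[-0.9,0,0,0]]' && python3 -m crank '[[-0.9,0,0,0],[-0.9,0,0,0],[-0.9,0,0,0],[0,0,0,0],[0,0,0,0]]' &&  python3 - <<'E'
from h import *
s,p,d=shot('wrist','w3.png');print(s['ee_pos'],s['tcp_rot'])
for r in rings(s,p,d):print(r)
for t in('tube_mouth','cover_knob','peg_top'):
    for r in pinpoint(t,'wrist'):print(t,np.array(r['centre']),r['confidence'])
np.savez('w3.npz',p=p,d=d)
E
```

```text
time_s: 6.8
ee_pos: [0.5901, -0.0239, 0.2209]
tcp_rot: [-3.141, -0.0, 1.571]
ft_force: [0.6, -0.2, -0.3]
grip_width: 0.522
finger_force: 12.0
time_s: 7.3
ee_pos: [0.5903, -0.1577, 0.2208]
tcp_rot: [-3.14, -0.001, 1.569]
ft_force: [0.3, 0.7, -0.1]
grip_width: 0.522
finger_force: 12.0
[ 0.59029944 -0.15767988  0.22076878] [-3.14030993e+00 -1.04748132e-03  1.56874147e+00]
(239, 299, 25, 37, array([ 0.53404633, -0.30595509,  0.00312421]))
(187, 279, 14, 30, array([ 0.46676482, -0.27510372,  0.00374181]))
(113, 268, 21, 55, array([ 0.39306093, -0.24316599,  0.04372942]))
(283, 142, 125, 277, array([ 0.59209852, -0.09846884,  0.03059037]))
tube_mouth [ 0.5943 -0.0837  0.078 ] 0.75
cover_knob [ 0.5304 -0.0227  0.1156] 0.85
peg_top [ 0.5846 -0.1495  0.1462] 0.71
```

View pics/w3.png

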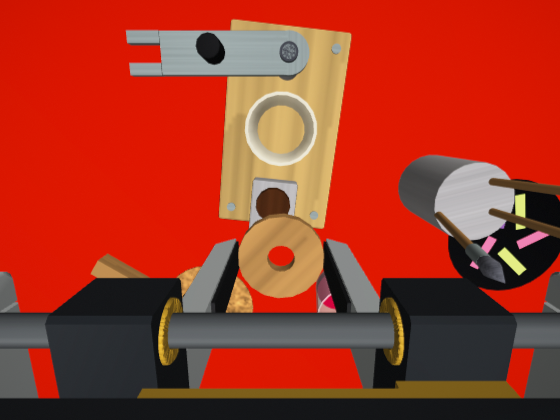

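```bash
cat >> h.py <<'E'
def ray(n,s,u,v,z):
    c,T=camT(n,s); r=T[:3,:3]@np.array([(u-c['cx'])/c['fx'],-(v-c['cy'])/c['fy'],-1]); o=T[:3,3]
    return o+r*(z-o[2])/r[2]
def tube(s,p,roi,f=None):
    x0,x1,y0,y1=roi
    hsv=cv2.cvtColor(p,cv2.COLOR_RGB2HSV)
    m=cv2.inRange(hsv,(0,0,150),(180,55,255)); k=np.zeros_like(m);k[y0:y1,x0:x1]=m[y0:y1,x0:x1]
    c=max(cv2.findContours(k,cv2.RETR_EXTERNAL,cv2.CHAIN_APPROX_NONE)[0],key=cv2.contourArea)
    return cv2.fitEllipse(cv2.convexHull(c))
E
python3 - <<'E'
from h import *
np.set_printoptions(precision=4,suppress=True)
s=state();z=np.load('w3.npz');p,d=z['p'],z['d']
e=tube(s,p,(235,325,82,175));print(e,ray('wrist',s,*e[0],.08))
print('depths mouth rim',[world('wrist',s,u,v,d[v,u]) for u,v in((281,95),(249,128),(314,128),(281,161))])
g=p[205:305,225:335].astype(int)
# ring hole: red-ish/dark inside ring
h=cv2.HoughCircles(cv2.cvtColor(p,cv2.COLOR_RGB2GRAY),cv2.HOUGH_GRADIENT,1,20,param1=80,param2=25,minRadius=35,maxRadius=50);print(h)
print('ring pts',[world('wrist',s,u,v,d[v,u]) for u,v in((250,256),(312,256),(281,225),(281,285))], s['ee_pos'])
E
```

```text
((280.4349670410156, 128.26129150390625), (71.77020263671875, 73.96121215820312), 1.3159798383712769) [ 0.5902 -0.0826  0.08  ]
depths mouth rim [array([ 0.5906, -0.0526,  0.0799]), array([ 0.5603, -0.0824,  0.0799]), array([ 0.6221, -0.0823,  0.0799]), array([ 0.5908, -0.1137,  0.077 ])]
[[[280.5 259.5  42.7]
  [282.5 128.5  37.7]
  [477.5 202.5  40.5]]]
ring pts [array([ 0.5729, -0.1548,  0.2248]), array([ 0.6084, -0.1548,  0.2247]), array([ 0.5906, -0.1366,  0.2239]), array([ 0.5907, -0.1733,  0.2242])] [ 0.5908 -0.1557  0.2215]
```

```bash
python3 - <<'E'
from h import *
np.set_printoptions(precision=4,suppress=True)
for i in range(3):
    s,p,d=shot('wrist')
    e=tube(s,p,(235,325,82,175));print(s['ee_pos'],s['tcp_rot'],e[0],ray('wrist',s,*e[0],.08))
E
```

```text
[ 0.5908 -0.1557  0.2215] [-3.1413 -0.0003  1.5726] (280.13519287109375, 130.5018768310547) [ 0.5899 -0.0846  0.08  ]
[ 0.5909 -0.1558  0.2217] [-3.1415 -0.0002  1.5725] (280.038330078125, 130.33099365234375) [ 0.5899 -0.0846  0.08  ]
[ 0.5909 -0.1559  0.2217] [-3.1415 -0.0001  1.5725] (279.96270751953125, 130.2295379638672) [ 0.5898 -0.0847  0.08  ]
```

```bash
python3 -m crank '[[0.7,-0.02,0,0],[0.7,0,0,0],[0,0,0.6,0],[0,0,0.6,0],[0,0,0.6,0],[0,0,0.5,0],[0,0,0,0],[0,0,0,0]]'
```

```text
time_s: 8.45
ee_pos: [0.59, -0.0869, 0.1072]
tcp_rot: [3.142, 0.0, 1.571]
ft_force: [0.6, 0.2, -0.2]
grip_width: 0.52
finger_force: 12.0
```

```bash
python3 -m crank '[[0.03,0,0.25,0],[0,0,0.23,0],[0,0,0,0],[0,0,0,0],[0,0,0,0]]' && python3 -m crank '[[0,0,0,0],[0,0,0,0],[0,0,0,0],[0,0,-0.5,0],[0,0,-0.7,0],[0,0,-0.7,0],[0,0,0,0]]' 0.72 && python3 - <<'E'
from h import *
np.set_printoptions(precision=4,suppress=True)
s,p,d=shot('wrist','w4.png');print(s['ee_pos'])
E
```

```text
time_s: 8.95
ee_pos: [0.5901, -0.0859, 0.0832]
tcp_rot: [3.141, 0.0, 1.571]
ft_force: [-1.0, 0.2, -0.2]
grip_width: 0.524
finger_force: 12.0
time_s: 9.65
ee_pos: [0.5932, -0.0868, 0.1841]
tcp_rot: [3.131, 0.004, 1.571]
ft_force: [0.2, -0.4, 0.7]
grip_width: 0.717
finger_force: 0.0
[ 0.5932 -0.0868  0.1841]
```

View pics/w4.png

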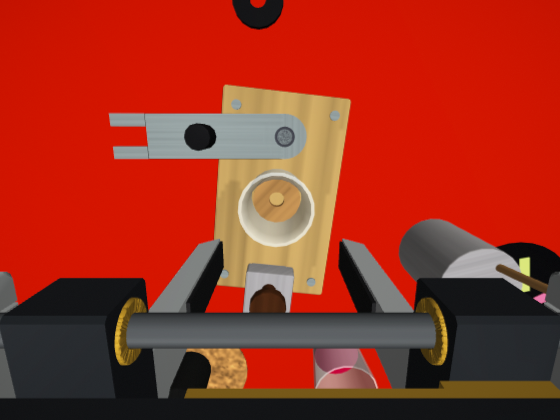

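The first ring lies flat in the tube, centred at about (277,200). On to the next one at (0.603, 0.2225), with a check from hover.

```bash
python3 -m crank '[[0.8,0,-0.2,0],[0.9,0,0,0],[0.9,0,0,0],[0.9,0,0,0],[0.9,0.1,0,0],[0.9,0.1,0,0],[0.9,0,0,0],[0,0,0,0]]' && python3 -m crank '[[0,0,0.9,0],[0,0,0.9,0],[0,0,0,0],[0,0,0,0]]' && cat > see.py <<'E'
from h import *
np.set_printoptions(precision=4,suppress=True)
s,p,d=shot('wrist');print(s['ee_pos'],s['tcp_rot'])
for r in rings(s,p,d):print(r)
E
python3 see.py
```

```text
time_s: 10.5
ee_pos: [0.5982, 0.2287, 0.1856]
tcp_rot: [-3.139, -0.001, 1.576]
ft_force: [-0.1, -0.6, -0.4]
grip_width: 0.717
finger_force: 0.0
time_s: 10.9
ee_pos: [0.599, 0.2236, 0.0968]
tcp_rot: [-3.139, 0.001, 1.57]
ft_force: [0.8, -0.4, 1.3]
grip_width: 0.721
finger_force: 0.0
[0.599  0.2236 0.0968] [-3.1386  0.0006  1.57  ]
(189, 221, 55, 59, array([0.5201, 0.2196, 0.0074]))
(287, 217, 57, 57, array([0.6034, 0.2232, 0.0074]))
(48, 215, 56, 63, array([0.4002, 0.2246, 0.0073]))
```

```bash
python3 -m crank '[[0,0.09,0.3,0],[0,0,0.5,0],[0,0,0.5,0],[0,0,0.4,0],[0,0,0.14,0],[0,0,0,0],[0,0,0,0]]' && python3 see.py
```

```text
time_s: 11.65
ee_pos: [0.6058, 0.2245, 0.0073]
tcp_rot: [3.139, -0.0, 1.571]
ft_force: [0.2, 0.3, 0.5]
grip_width: 0.718
finger_force: 0.0
[0.6058 0.2245 0.0073] [ 3.1389 -0.0005  1.5705]
(137, 258, 70, 89, array([0.5218, 0.2231, 0.0079]))
(277, 256, 82, 83, array([0.6031, 0.2239, 0.0075]))
```

```bash
python3 -m crank '[[-0.01,-0.05,0.07,0],[0,0,0,0],[0,0,0,0]]' && python3 -m crank '[[0,0,0,0],[0,0,0,0],[0,0,0,0],[0,0,0,0]]' 0.4 12 && python3 -m crank '[[0,0,-0.5,0],[0,0,-0.9,0],[0,0,-0.9,0],[0,0,-0.9,0],[-0.4,0,0,0],[-0.8,0,0,0],[-0.8,0,0,0],[-0.8,0,0,0]]' && python3 -m crank '[[-0.9,0,0,0],[-0.9,-0.2,0,0],[-0.9,0,0,0],[-0.7,0,0,0],[0,0,0,0],[0,0,0,0]]'
```

```text
time_s: 12.0
ee_pos: [0.6019, 0.2238, 0.0025]
tcp_rot: [3.141, -0.0, 1.571]
ft_force: [-0.2, 0.8, 0.0]
grip_width: 0.719
finger_force: 0.0
time_s: 12.4
ee_pos: [0.602, 0.2238, 0.0024]
tcp_rot: [3.141, -0.0, 1.571]
ft_force: [1.1, -0.3, 0.3]
grip_width: 0.528
finger_force: 12.0
time_s: 13.2
ee_pos: [0.6016, 0.0826, 0.1624]
tcp_rot: [3.141, 0.0, 1.571]
ft_force: [0.9, 0.8, 0.6]
grip_width: 0.529
finger_force: 12.0
time_s: 13.8
ee_pos: [0.5916, -0.0866, 0.1621]
tcp_rot: [-3.141, -0.001, 1.569]
ft_force: [-0.3, 1.3, 0.2]
grip_width: 0.523
finger_force: 12.0
```

```bash
python3 -m crank '[[0.015,-0.03,0.5,0],[0,0,0.5,0],[0,0,0.4,0],[0,0,0.2,0],[0,0,0,0],[0,0,0,0],[0,0,0,0]]'
```

```text
time_s: 14.5
ee_pos: [0.5913, -0.0855, 0.0837]
tcp_rot: [3.139, 0.001, 1.571]
ft_force: [0.3, 0.2, 0.3]
grip_width: 0.519
finger_force: 12.0
```

```bash
python3 -m crank '[[0,-0.02,0.04,0],[0,0,0,0],[0,0,0,0]]' && python3 -m crank '[[0,0,0,0],[0,0,0,0],[0,0,0,0],[0,0,-0.5,0],[0,0,-0.7,0],[0,0,-0.7,0],[0,0,0,0]]' 0.72 && python3 - <<'E'
from h import *
np.set_printoptions(precision=4,suppress=True)
s,p,d=shot('wrist','w5.png');print(s['ee_pos'])
e=tube(s,p,(230,325,150,250));print(e[0],ray('wrist',s,*e[0],.08))
pts=[world('wrist',s,u,v,d[v,u])for v in range(150,255,4) for u in range(230,325,4) if d[v,u]>0]
a=np.array(pts);c=a[np.hypot(a[:,0]-.59,a[:,1]+.086)<.024];print(np.sort(c[:,2])[::8])
E
```

```text
time_s: 14.8
ee_pos: [0.5894, -0.0856, 0.0805]
tcp_rot: [3.141, 0.0, 1.571]
ft_force: [0.2, -0.7, 0.2]
grip_width: 0.526
finger_force: 12.0
time_s: 15.5
ee_pos: [0.5925, -0.0865, 0.1813]
tcp_rot: [3.132, 0.003, 1.571]
ft_force: [0.1, 0.0, 0.4]
grip_width: 0.719
finger_force: 0.0
[ 0.5925 -0.0865  0.1813]
(276.68963623046875, 209.4486846923828) [ 0.5896 -0.0835  0.08  ]
[0.0166 0.0195 0.0322 0.0327 0.033  0.0332 0.0333 0.0335 0.0337 0.034
 0.0342 0.0344 0.0346]
```

```bash
python3 -m crank '[[0.8,-0.1,-0.2,0],[0.9,-0.2,0,0],[0.9,-0.2,0,0],[0.9,-0.3,0,0],[0.9,-0.3,0,0],[0.9,-0.3,0,0],[0.8,0,0,0],[0,0,0,0]]' && python3 -m crank '[[0,0,0.9,0],[0,0,0.9,0],[0,0,0,0],[0,0,0,0]]' && python3 see.py
```

```text
time_s: 16.35
ee_pos: [0.5173, 0.2231, 0.1834]
tcp_rot: [-3.139, -0.0, 1.576]
ft_force: [-0.2, -0.4, -0.1]
grip_width: 0.719
finger_force: 0.0
time_s: 16.75
ee_pos: [0.5186, 0.2187, 0.0944]
tcp_rot: [-3.139, 0.001, 1.57]
ft_force: [0.8, -0.4, 1.6]
grip_width: 0.718
finger_force: 0.0
[0.5186 0.2187 0.0944] [-3.1386  0.0007  1.5699]
(283, 217, 57, 58, array([0.5196, 0.2189, 0.0075]))
(139, 211, 57, 61, array([0.3995, 0.2243, 0.0074]))
```

Two rings stacked flat, top at 34 mm. Third ring:

```bash
python3 -m crank '[[0,0.02,0.3,0],[0,0,0.5,0],[0,0,0.5,0],[0,0,0.4,0],[0,0,0.12,0],[0,0,0,0],[0,0,0,0],[0,0,0,0]]' && python3 see.py
```

```text
time_s: 17.6
ee_pos: [0.5217, 0.2198, 0.0058]
tcp_rot: [3.139, -0.001, 1.571]
ft_force: [-0.3, 0.3, 0.0]
grip_width: 0.716
finger_force: 0.0
[0.5217 0.2198 0.0058] [ 3.1387 -0.0006  1.5707]
(277, 257, 82, 84, array([0.5194, 0.2196, 0.0074]))
(69, 245, 74, 95, array([0.3998, 0.2269, 0.0073]))
```

```bash
python3 -m crank '[[-0.01,-0.03,0.04,0],[0,0,0,0],[0,0,0,0]]' && python3 -m crank '[[0,0,0,0],[0,0,0,0],[0,0,0,0],[0,0,0,0]]' 0.4 12 && python3 -m crank '[[0,0,-0.5,0],[0,0,-0.9,0],[0,0,-0.9,0],[0,0,-0.9,0],[-0.4,0.2,0,0],[-0.8,0.3,0,0],[-0.8,0.3,0,0],[-0.8,0.3,0,0]]' && python3 -m crank '[[-0.9,0.3,0,0],[-0.9,0,0,0],[-0.9,0,0,0],[-0.6,0,0,0],[0,0,0,0],[0,0,0,0]]'
```

```text
time_s: 17.95
ee_pos: [0.5188, 0.2191, 0.0023]
tcp_rot: [3.142, -0.0, 1.571]
ft_force: [0.3, -0.3, -0.5]
grip_width: 0.721
finger_force: 0.0
time_s: 18.35
ee_pos: [0.5189, 0.2191, 0.0023]
tcp_rot: [3.142, 0.0, 1.571]
ft_force: [-0.2, 0.1, 0.1]
grip_width: 0.523
finger_force: 12.0
time_s: 19.15
ee_pos: [0.5741, 0.0777, 0.1624]
tcp_rot: [3.141, 0.0, 1.571]
ft_force: [0.2, 0.3, -0.1]
grip_width: 0.524
finger_force: 12.0
time_s: 19.75
ee_pos: [0.5886, -0.0861, 0.1621]
tcp_rot: [-3.141, -0.001, 1.569]
ft_force: [-0.7, 0.1, -0.3]
grip_width: 0.524
finger_force: 12.0
```

```bash
python3 -m crank '[[0.01,0.01,0.5,0],[0,0,0.5,0],[0,0,0.4,0],[0,0,0.2,0],[0,0,0,0],[0,0,0,0],[0,0,0,0],[0,0,0,0]]'; python3 -m crank '[[0,0,0.02,0],[0,0,0,0],[0,0,0,0]]'
```

```text
time_s: 20.55
ee_pos: [0.59, -0.0856, 0.0834]
tcp_rot: [3.14, 0.001, 1.571]
ft_force: [0.0, 0.2, -0.1]
grip_width: 0.524
finger_force: 12.0
time_s: 20.85
ee_pos: [0.5893, -0.0855, 0.0814]
tcp_rot: [3.141, 0.0, 1.571]
ft_force: [0.4, -0.6, 0.2]
grip_width: 0.528
finger_force: 12.0
```

```bash
cat > chk.py <<'E'
from h import *
np.set_printoptions(precision=4,suppress=True)
s,p,d=shot('wrist');print(s['ee_pos'])
a=np.array([world('wrist',s,u,v,d[v,u])for v in range(100,290,4) for u in range(210,350,4) if d[v,u]>0])
c=a[np.hypot(a[:,0]-.59,a[:,1]+.0855)<.024];print(np.sort(c[:,2])[::10])
E
python3 -m crank '[[0,0,0,0],[0,0,0,0],[0,0,0,0],[0,0,-0.5,0],[0,0,-0.7,0],[0,0,-0.7,0],[0,0,0,0]]' 0.72 && python3 chk.py && python3 -m crank '[[0.8,-0.3,-0.2,0],[0.9,-0.6,0,0],[0.9,-0.6,0,0],[0.9,-0.6,0,0],[0.9,-0.6,0,0],[0.9,-0.6,0,0],[0.9,-0.6,0,0],[0,0,0,0]]' && python3 -m crank '[[0,0,0.9,0],[0,0,0.9,0],[0,0,0,0],[0,0,0,0]]' && python3 see.py
```

```text
time_s: 21.55
ee_pos: [0.5926, -0.0865, 0.1824]
tcp_rot: [3.131, 0.003, 1.571]
ft_force: [-0.3, -0.2, 0.3]
grip_width: 0.715
finger_force: 0.0
[ 0.5926 -0.0865  0.1824]
[0.0154 0.0339 0.0405 0.0409 0.0412 0.0414 0.0416 0.0417 0.042  0.0421
 0.0423 0.043 ]
time_s: 22.4
ee_pos: [0.404, 0.2075, 0.1844]
tcp_rot: [-3.138, -0.0, 1.578]
ft_force: [0.6, -0.7, -1.5]
grip_width: 0.723
finger_force: 0.0
time_s: 22.8
ee_pos: [0.4076, 0.2035, 0.0957]
tcp_rot: [-3.139, 0.001, 1.57]
ft_force: [-0.1, -0.6, 0.5]
grip_width: 0.719
finger_force: 0.0
[0.4076 0.2035 0.0957] [-3.1389  0.0007  1.5698]
(270, 193, 58, 59, array([0.3983, 0.2238, 0.0074]))
```

```bash
python3 -m crank '[[0.4,-0.18,0.2,0],[0,0,0.5,0],[0,0,0.5,0],[0,0,0.5,0],[0,0,0.13,0],[0,0,0,0],[0,0,0,0],[0,0,0,0]]' && python3 see.py
```

```text
time_s: 23.65
ee_pos: [0.4006, 0.2246, 0.0065]
tcp_rot: [3.138, -0.001, 1.571]
ft_force: [0.1, 0.1, -0.3]
grip_width: 0.72
finger_force: 0.0
[0.4006 0.2246 0.0065] [ 3.1382 -0.0009  1.5706]
(277, 256, 82, 84, array([0.398 , 0.2247, 0.0075]))
```

```bash
python3 -m crank '[[-0.01,-0.03,0.05,0],[0,0,0,0],[0,0,0,0]]' && python3 -m crank '[[0,0,0,0],[0,0,0,0],[0,0,0,0],[0,0,0,0]]' 0.4 12 && python3 -m crank '[[0,0,-0.5,0],[0,0,-0.9,0],[0,0,-0.9,0],[0,0,-0.9,0],[-0.4,0.3,0,0],[-0.8,0.6,0,0],[-0.8,0.6,0,0],[-0.8,0.6,0,0]]' && python3 -m crank '[[-0.8,0.6,0,0],[-0.8,0.6,0,0],[-0.8,0.5,0,0],[-0.8,0,0,0],[-0.2,0,0,0],[0,0,0,0],[0,0,0,0]]'
```

```text
time_s: 24.0
ee_pos: [0.3973, 0.2237, 0.0023]
tcp_rot: [-3.142, 0.0, 1.571]
ft_force: [0.0, -0.0, 0.1]
grip_width: 0.717
finger_force: 0.0
time_s: 24.4
ee_pos: [0.3975, 0.2237, 0.0022]
tcp_rot: [-3.142, 0.0, 1.571]
ft_force: [0.6, 0.5, 0.6]
grip_width: 0.525
finger_force: 12.0
time_s: 25.2
ee_pos: [0.5033, 0.0822, 0.1625]
tcp_rot: [3.141, -0.0, 1.571]
ft_force: [0.7, -0.1, -1.0]
grip_width: 0.529
finger_force: 12.0
time_s: 25.9
ee_pos: [0.587, -0.0853, 0.162]
tcp_rot: [-3.141, -0.001, 1.571]
ft_force: [0.9, 0.0, 0.5]
grip_width: 0.524
finger_force: 12.0
```

```bash
python3 -m crank '[[0,0.05,0.5,0],[0,0,0.5,0],[0,0,0.4,0],[0,0,0.2,0],[0,0,0,0],[0,0,0,0],[0,0,0,0],[0,0,0,0]]'; python3 -m crank '[[0,0,0.02,0],[0,0,0,0],[0,0,0,0]]'
```

```text
time_s: 26.7
ee_pos: [0.5907, -0.0865, 0.0835]
tcp_rot: [3.14, 0.001, 1.571]
ft_force: [1.3, 0.4, -0.6]
grip_width: 0.527
finger_force: 12.0
time_s: 27.0
ee_pos: [0.5899, -0.0864, 0.0813]
tcp_rot: [3.142, 0.0, 1.57]
ft_force: [0.4, -0.6, 0.2]
grip_width: 0.526
finger_force: 12.0
```

```bash
python3 -m crank '[[0,0,0,0],[0,0,0,0],[0,0,0,0],[0,0,-0.5,0],[0,0,-0.7,0],[0,0,-0.7,0],[0,0,0,0]]' 0.72 && python3 chk.py && python3 - <<'E'
from h import *
np.set_printoptions(precision=4,suppress=True)
s,p,d=shot('wrist','w6.png');print(s['ee_pos'])
for r in pinpoint('cover_knob','wrist'):print(np.array(r['centre']),r['confidence'])
a=np.array([world('wrist',s,u,v,d[v,u])for v in range(60,240,1) for u in range(100,330,1) if d[v,u]>0])
c=a[(a[:,2]>.112)&(a[:,1]>-.06)&(a[:,2]<.122)];print('knob',c.mean(0),c.min(0),c.max(0))
for n in('top','side'):
    shot(n,n+'2.png')
    for t in('ring0',):
        for r in pinpoint(t,n):print(n,np.array(r['centre']),r['confidence'])
E
```

```text
time_s: 27.7
ee_pos: [0.5932, -0.0874, 0.1825]
tcp_rot: [3.131, 0.003, 1.571]
ft_force: [0.7, -0.6, -0.2]
grip_width: 0.719
finger_force: 0.0
[ 0.5932 -0.0874  0.1825]
[0.0159 0.0409 0.0483 0.0488 0.0489 0.0491 0.0493 0.0495 0.0496 0.0498
 0.05   0.0504]
[ 0.5917 -0.0869  0.1794]
[ 0.5317 -0.0218  0.1164] 0.92
[ 0.5849 -0.1477  0.1477] 0.25Traceback (most recent call last):
  File "<stdin>", line 5, in <module>
  File "h.py", line 14, in world
    c,T=camT(n,s)
        ~~~~^^^^^
  File "h.py", line 9, in camT
    c=calibration(n)
ValueError: time passes only in moves, steps and waits
```

View pics/w6.png

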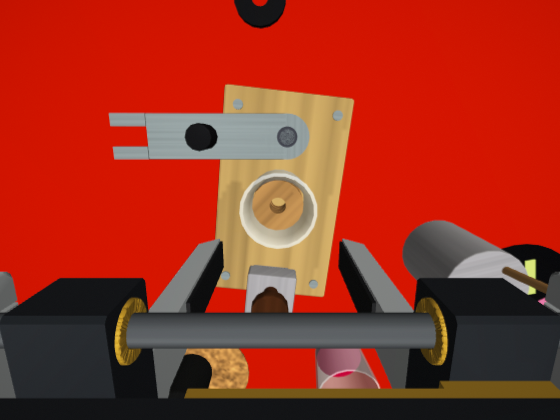

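All four rings are stacked flat, top at 50 mm (18+32). The knob is at about (201,137) and the pivot at (287,137). Next I'll measure the knob and pivot exactly, with a fresh top view to check for stray rings.

```bash
python3 - <<'E'
from h import *
np.set_printoptions(precision=4,suppress=True)
s,p,d=shot('wrist');print(s['ee_pos'])
c,T=camT('wrist',s);v,u=np.mgrid[0:250,80:340];D=d[0:250,80:340]
P=np.stack([(u-c['cx'])/c['fx']*D,-(v-c['cy'])/c['fy']*D,-D],-1)@T[:3,:3].T+T[:3,3]
k=P[(P[...,2]>.113)&(P[...,2]<.122)&(P[...,1]>-.06)&(D>0)];print('knob',len(k),k.min(0),k.max(0),(k.min(0)+k.max(0))/2)
b=P[(P[...,2]>.085)&(P[...,2]<.095)&(P[...,1]>-.06)&(D>0)];print('bar',b.min(0),b.max(0))
print('pivot',ray('wrist',s,287,137,.091))
shot('top','top2.png');print([np.round(r['centre'],3) for r in pinpoint('ring0','top')])
print([np.round(r['centre'],3) for r in pinpoint('cover_knob','top')])
E
```

```text
[ 0.5894 -0.0862  0.1755]
knob 608 [ 0.5221 -0.0304  0.1131] [ 0.5417 -0.0115  0.1192] [ 0.5319 -0.021   0.1161]
bar [ 0.4563 -0.039   0.0873] [ 0.6147 -0.0027  0.0949]
pivot [ 0.594  -0.0202  0.091 ]
[array([0.299, 0.226, 0.004]), array([ 0.572,  0.109, -0.003])]
[]
```

```bash
python3 -m crank '[[0.65,-0.55,0,0],[0.65,-0.58,0,0],[0,0,0.4,0],[0,0,0.4,0],[0,0,0,0],[0,0,0,0],[0,0,0,0]]' 0.6
```

```text
time_s: 28.75
ee_pos: [0.5341, -0.0217, 0.1371]
tcp_rot: [3.14, 0.0, 1.57]
ft_force: [-0.4, 0.7, -0.5]
grip_width: 0.602
finger_force: 0.0
```

```bash
python3 -m crank '[[0.01,-0.04,0.4,0],[0,0,0.34,0],[0,0,0,0],[0,0,0,0],[0,0,0,0]]' && python3 -m crank '[[0,0,0,0],[0,0,0,0],[0,0,0,0],[0,0,0,0],[0,0,0,0]]' 0.1 8
```

```text
time_s: 29.25
ee_pos: [0.5325, -0.0212, 0.1007]
tcp_rot: [3.139, 0.001, 1.571]
ft_force: [0.6, 0.1, -0.4]
grip_width: 0.6
finger_force: 0.0
time_s: 29.75
ee_pos: [0.532, -0.0209, 0.0994]
tcp_rot: [3.14, 0.0, 1.57]
ft_force: [12.2, 0.4, -6.5]
grip_width: 0.212
finger_force: 5.9
```

```bash
python3 -m crank '[[-0.27,0.03,0,0],[-0.26,0.08,0,0],[-0.24,0.14,0,0],[-0.2,0.18,0,0],[0,0,0,0]]' && python3 -m crank '[[-0.16,0.22,0,0],[-0.11,0.25,0,0],[-0.05,0.27,0,0],[0,0,0,0],[0,0,0,0]]'
```

```text
time_s: 30.25
ee_pos: [0.5512, -0.0744, 0.0992]
tcp_rot: [-3.135, 0.006, 1.571]
ft_force: [-9.7, -9.3, 6.1]
grip_width: 0.212
finger_force: 8.0
time_s: 30.75
ee_pos: [0.5902, -0.0889, 0.0988]
tcp_rot: [-3.142, 0.004, 1.57]
ft_force: [-0.5, -6.3, -1.6]
grip_width: 0.21
finger_force: 8.0
```

```bash
python3 -m crank '[[0.02,0.06,0,0],[0,0.04,0,0],[0,0,0,0],[0,0,0,0]]' && python3 -m crank '[[0,0,0,0],[0,0,0,0],[0,0,0,0],[0,0,-0.4,0],[0,0,-0.8,0],[0,0,-0.6,0],[0,0,0,0],[0,0,0,0]]' 0.6 && python3 -m crank '[[-0.8,0,0,0],[-0.7,0,0,0],[0,0,-0.4,0],[0,0,0,0],[0,0,0,0]]' && python3 - <<'E'
from h import *
np.set_printoptions(precision=4,suppress=True)
s,p,d=shot('wrist','w7.png');print(s['ee_pos'])
c,T=camT('wrist',s);v,u=np.mgrid[0:215,80:400];D=d[0:215,80:400]
P=np.stack([(u-c['cx'])/c['fx']*D,-(v-c['cy'])/c['fy']*D,-D],-1)@T[:3,:3].T+T[:3,3]
k=P[(P[...,2]>.113)&(P[...,2]<.122)&(P[...,1]>-.12)&(D>0)];print('knob',len(k),k.min(0),k.max(0),(k.min(0)+k.max(0))/2)
for t in('peg_top','mallet','mat'):
  for n in('wrist','top','side'):
    if t=='peg_top' and n!='wrist':continue
    if n!='wrist' and t=='mallet':shot(n)
    for r in pinpoint(t,n):print(n,t,np.array(r['centre']),r['confidence'])
E
```

```text
time_s: 31.15
ee_pos: [0.5906, -0.0884, 0.0985]
tcp_rot: [-3.129, 0.005, 1.571]
ft_force: [-16.5, -8.4, 7.9]
grip_width: 0.212
finger_force: 8.0
time_s: 31.95
ee_pos: [0.5954, -0.0845, 0.1897]
tcp_rot: [3.14, 0.0, 1.571]
ft_force: [0.0, 0.6, 0.3]
grip_width: 0.598
finger_force: 0.0
time_s: 32.45
ee_pos: [0.5945, -0.1589, 0.2078]
tcp_rot: [-3.14, -0.001, 1.571]
ft_force: [-0.2, 0.3, -0.1]
grip_width: 0.602
finger_force: 0.0
[ 0.5945 -0.1589  0.2078]
knob 476 [ 0.5805 -0.0955  0.1136] [ 0.5992 -0.076   0.1191] [ 0.5899 -0.0857  0.1164]
wrist peg_top [ 0.5856 -0.1484  0.1451] 0.56
wrist mallet [ 0.5832 -0.1497  0.1463] 0.43
wrist mallet [ 0.5895 -0.0828  0.078 ] 0.38
top mallet [ 0.4818 -0.3153  0.0017] 0.67
side mallet [ 0.4812 -0.3124  0.0019] 0.9
side mallet [ 0.7713 -0.157   0.0018] 0.65
top mat [ 0.4889 -0.3189  0.0007] 0.66
side mat [ 0.4885 -0.3151 -0.0021] 0.76
```

View pics/w7.png

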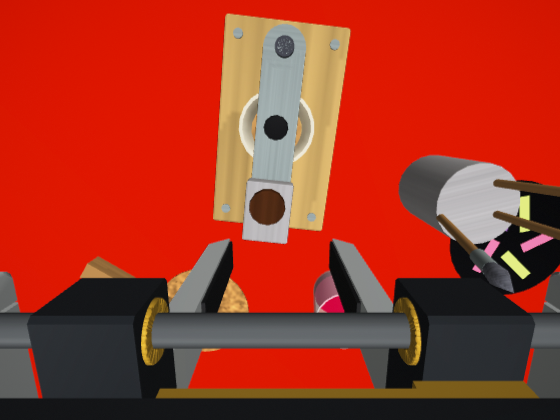

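The cover is shut: the knob is over the tube at (276,127) and the fork is under the bracket. The peg head is at (267,207). Now over to the mallet.

```bash
python3 - <<'E'
from h import *
s=state();print(ray('wrist',s,267,207,.146),s['ee_pos'])
E
python3 -m crank '[[-0.7,-0.8,-0.3,0],[-0.8,-0.8,-0.3,0],[-0.8,-0.8,0,0],[-0.7,0,0,0],[0,0,0,0]]' 0.85 && python3 -m crank '[[0,0,0,-1],[0,0,0,-1],[0,0,0,-1],[0,0,0,-1],[0,0,0,-1],[0,0,0,-1],[0,0,0,-1],[0,0,0,-1]]' && python3 -m crank '[[0,0,0,-1],[0,0,0,-0.45],[0,0,0,0],[0,0,0,0]]' && python3 - <<'E'
from h import *
np.set_printoptions(precision=4,suppress=True)
s,p,d=shot('wrist','w8.png');print(s['ee_pos'],s['tcp_rot'])
np.savez('w8.npz',p=p,d=d,T=camT('wrist',s)[1])
E
```

```text
[ 0.58415934 -0.14484382  0.146     ] [ 0.594888   -0.1591726   0.20916792]
time_s: 33.45
ee_pos: [0.488, -0.2989, 0.236]
tcp_rot: [3.141, 0.001, 1.566]
ft_force: [0.8, -0.2, 0.5]
grip_width: 0.847
finger_force: 0.0
time_s: 34.25
ee_pos: [0.4896, -0.2947, 0.2356]
tcp_rot: [3.141, -0.0, 2.414]
ft_force: [0.1, 0.2, 0.5]
grip_width: 0.85
finger_force: 0.0
time_s: 34.65
ee_pos: [0.4894, -0.295, 0.2357]
tcp_rot: [3.141, -0.0, 2.56]
ft_force: [0.6, -0.9, -0.6]
grip_width: 0.849
finger_force: 0.0
[ 0.4894 -0.295   0.2357] [ 3.1414 -0.      2.5599]
```

View pics/w8.png

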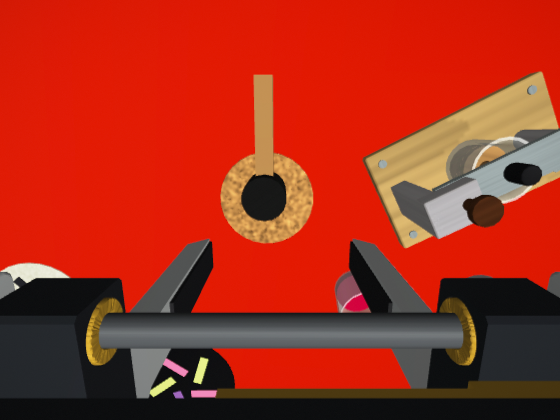

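```bash
python3 - <<'E'
from h import *
np.set_printoptions(precision=4,suppress=True)
q=np.load('w8.npz');d=q['d'];T=q['T'];c=calibration('wrist')
v,u=np.mgrid[60:250,210:345];D=d[60:250,210:345]
P=np.stack([(u-c['cx'])/c['fx']*D,-(v-c['cy'])/c['fy']*D,-D],-1)@T[:3,:3].T+T[:3,3]
h=P[(P[...,2]>.062)&(P[...,2]<.076)];(x,y),r=cv2.minEnclosingCircle(h[:,:2].astype(np.float32));print('head',len(h),x,y,r,np.median(h[:,2]))
b=P[(P[...,2]>.04)&(P[...,2]<.052)]
b=b[np.hypot(b[:,0]-x,b[:,1]-y)>.035]
vx,vy,x0,y0=cv2.fitLine(b[:,:2].astype(np.float32),cv2.DIST_HUBER,0,.01,.01).ravel();print('handle dir',vx,vy,np.arctan2(vy,vx),np.median(b[:,2]))
print('axis point nearest head',np.array([x0,y0])+np.dot([x-x0,y-y0],[vx,vy])*np.array([vx,vy]), 'end',max(np.hypot(b[:,0]-x,b[:,1]-y)))
k=P[(P[...,2]>.001)&(P[...,2]<.008)];m=cv2.inRange(cv2.cvtColor(q['p'],cv2.COLOR_RGB2HSV),(8,40,60),(30,220,255))[60:250,210:345]>0
k=P[m&(P[...,2]>.001)&(P[...,2]<.008)];print('mat',cv2.minEnclosingCircle(k[:,:2].astype(np.float32)))
E
```

```text
head 1578 0.48077836632728577 -0.31165969371795654 0.025110872462391853 0.06740349002469412
handle dir 0.8331918 -0.55298406 -0.5859415 0.04650807456587058
axis point nearest head [ 0.4807 -0.3118] end 0.13047989888554481
mat ((0.49142181873321533, -0.3181377351284027), 0.059933651238679886)
```

```bash
python3 -m crank '[[-0.04,-0.37,0,0],[0,0,0.7,0],[0,0,0.7,0],[0,0,0.5,0],[0,0,0.4,0],[0,0,0,0],[0,0,0,0],[0,0,0,0]]'
```

```text
time_s: 35.5
ee_pos: [0.4815, -0.3128, 0.1224]
tcp_rot: [-3.141, 0.003, 2.56]
ft_force: [0.4, 0.5, -0.3]
grip_width: 0.852
finger_force: 0.0
```

```bash
python3 -m crank '[[0.02,0.01,0.4,0],[0,0,0.5,0],[0,0,0.5,0],[0,0,0.3,0],[0,0,0.1,0],[0,0,0,0],[0,0,0,0],[0,0,0,0]]' && python3 -m crank '[[0,0,0,0],[0,0,0,0],[0,0,0,0],[0,0,0,0],[0,0,0,0],[0,0,0,0]]' 0.3 35
```

```text
time_s: 36.3
ee_pos: [0.4809, -0.3119, 0.0321]
tcp_rot: [-3.141, 0.003, 2.56]
ft_force: [0.3, 0.2, -0.9]
grip_width: 0.855
finger_force: 0.0
time_s: 36.9
ee_pos: [0.4801, -0.3112, 0.0307]
tcp_rot: [-3.142, 0.0, 2.56]
ft_force: [0.4, -0.4, 1.2]
grip_width: 0.523
finger_force: 35.0
```

```bash
python3 -m crank '[[0,0,-0.4,0],[0,0,-0.8,0],[0,0,-0.8,0],[0,0,-0.8,0],[0,0,-0.8,0],[0,0,-0.3,0],[0,0,0,0],[0,0,0,0]]' && python3 -m crank '[[0.02,0.5,0,0],[0.02,0.8,0,0],[0.02,0.8,0,0],[0.02,0.8,0,0],[0,0.8,0,0],[0,0.2,0,0],[0,0,0,0],[0,0,0,0]]'
```

```text
time_s: 37.7
ee_pos: [0.4793, -0.3104, 0.2233]
tcp_rot: [3.141, -0.003, 2.56]
ft_force: [-0.3, 0.9, -2.5]
grip_width: 0.528
finger_force: 35.0
time_s: 38.5
ee_pos: [0.5827, -0.1464, 0.2237]
tcp_rot: [-3.141, -0.003, 2.56]
ft_force: [-0.1, 0.3, -1.7]
grip_width: 0.527
finger_force: 35.0
```

```bash
python3 -m crank '[[0,0.04,0.3,0],[0,0,0.3,0],[0,0,0.2,0],[0,0,0,0],[0,0,0,0]]' && python3 -m crank '[[0,0,0.1,0],[0,0,0.1,0],[0,0,0.1,0],[0,0,0.1,0],[0,0,0,0]]'
```

```text
time_s: 39.0
ee_pos: [0.5846, -0.1445, 0.1852]
tcp_rot: [-3.141, -0.001, 2.56]
ft_force: [0.2, 0.4, -0.7]
grip_width: 0.529
finger_force: 35.0
time_s: 39.5
ee_pos: [0.5852, -0.1444, 0.1656]
tcp_rot: [3.141, 0.001, 2.56]
ft_force: [0.2, -1.0, 0.1]
grip_width: 0.526
finger_force: 35.0
```

```bash
python3 -m crank '[[0,0,0.1,0],[0,0,0.1,0],[0,0,0,0]]' && python3 -m crank '[[0,0,0.06,0],[0,0,0.02,0],[0,0,0,0],[0,0,0,0]]' && python3 - <<'E'
from h import *
shot('side','side3.png');p=cv2.imread('pics/side3.png');cv2.imwrite('pics/side3c.png',cv2.resize(p[150:330,230:470],None,fx=3,fy=3))
E
```

```text
time_s: 39.8
ee_pos: [0.5851, -0.1443, 0.155]
tcp_rot: [3.141, 0.001, 2.56]
ft_force: [0.6, -0.1, 0.2]
grip_width: 0.527
finger_force: 35.0
time_s: 40.2
ee_pos: [0.5852, -0.1445, 0.1526]
tcp_rot: [3.142, 0.001, 2.56]
ft_force: [-2.2, 0.3, 5.7]
grip_width: 0.525
finger_force: 35.0
```

View pics/side3c.png

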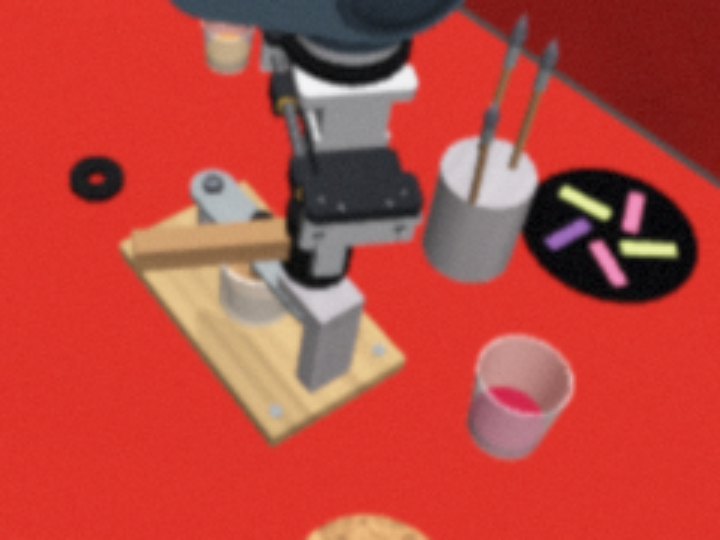

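The mallet is level on the peg with its face just above the bracket, and the force has started to rise. Pressing a little further.

```bash
python3 -m crank '[[0,0,0.03,0],[0,0,0.02,0],[0,0,0,0],[0,0,0,0]]'; python3 -m crank '[[0,0,0.03,0],[0,0,0,0],[0,0,0,0]]'
```

```text
time_s: 40.65
ee_pos: [0.5856, -0.1446, 0.1526]
tcp_rot: [-3.141, 0.001, 2.561]
ft_force: [-6.7, 2.5, 16.8]
grip_width: 0.526
finger_force: 35.0
time_s: 40.95
ee_pos: [0.5858, -0.1447, 0.1525]
tcp_rot: [-3.141, 0.002, 2.561]
ft_force: [-8.4, 3.6, 23.0]
grip_width: 0.53
finger_force: 35.0
```

Hard stop: the position holds at 0.1525 while the force rises to 23 N, so the peg is home. Bringing the mallet back.

```bash
python3 -m crank '[[0,0,-0.3,0],[0,0,-0.6,0],[0,0,-0.6,0],[0,0,-0.2,0],[0,0,0,0]]' && python3 -m crank '[[-0.05,-0.5,0,0],[-0.06,-0.8,0,0],[-0.06,-0.8,0,0],[-0.06,-0.8,0,0],[-0.06,-0.7,0,0],[0,-0.3,0,0],[0,0,0,0],[0,0,0,0]]'; python3 -m crank '[[0,0,0.5,0],[0,0,0.7,0],[0,0,0.7,0],[0,0,0.6,0],[0,0,0.3,0],[0,0,0,0],[0,0,0,0],[0,0,0,0]]'
```

```text
time_s: 41.45
ee_pos: [0.5855, -0.1446, 0.2335]
tcp_rot: [3.141, 0.002, 2.56]
ft_force: [0.7, 0.8, -2.4]
grip_width: 0.524
finger_force: 35.0
time_s: 42.25
ee_pos: [0.4899, -0.3142, 0.2314]
tcp_rot: [3.141, -0.002, 2.56]
ft_force: [0.3, 0.6, -0.8]
grip_width: 0.53
finger_force: 35.0
time_s: 43.05
ee_pos: [0.4913, -0.316, 0.0948]
tcp_rot: [-3.141, 0.004, 2.561]
ft_force: [0.3, -1.1, -1.0]
grip_width: 0.525
finger_force: 35.0
```

```bash
python3 -m crank '[[0,0,0.4,0],[0,0,0.4,0],[0,0,0.3,0],[0,0,0.06,0],[0,0,0,0],[0,0,0,0],[0,0,0,0]]'; python3 -m crank '[[0,0,0.04,0],[0,0,0.02,0],[0,0,0,0],[0,0,0,0]]'
```

```text
time_s: 43.75
ee_pos: [0.4906, -0.3159, 0.0359]
tcp_rot: [-3.141, 0.002, 2.56]
ft_force: [0.8, 0.8, -0.8]
grip_width: 0.524
finger_force: 35.0
time_s: 44.15
ee_pos: [0.4899, -0.3152, 0.0316]
tcp_rot: [-3.142, -0.0, 2.56]
ft_force: [0.5, -0.4, -1.5]
grip_width: 0.532
finger_force: 35.0
```

```bash
python3 -m crank '[[0,0,0.02,0],[0,0,0,0],[0,0,0,0]]'; python3 -m crank '[[0,0,0,0],[0,0,0,0],[0,0,0,0],[0,0,0,0],[0,0,0,0]]' 0.85;  python3 -m crank '[[0,0,-0.4,0],[0,0,-0.6,0],[0,0,-0.7,0],[0,0,-0.7,0],[0,0,-0.7,0],[0,0,-0.7,0],[0,0,-0.5,0],[0,0,0,0]]'; python3 -m crank '[[0.6,-0.6,0,0],[0.6,-0.6,0,0],[0.6,-0.6,0,0],[0,0,0,0],[0,0,0,0]]'
python3 - <<'E'
from h import *
np.set_printoptions(precision=4,suppress=True)
s,p,d=shot('top','top4.png');cv2.imwrite('pics/top4c.png',cv2.resize(p[130:290,250:450,::-1],None,fx=4,fy=3.75))
for t in('mallet','mat','peg_top','cover_knob','cup_a','brush_tin'):
    for r in pinpoint(t,'top')[:2]:print(t,np.array(r['centre']),r['confidence'])
c,T=camT('top',s);v,u=np.mgrid[0:420,0:560]
P=np.stack([(u-c['cx'])/c['fx']*d,-(v-c['cy'])/c['fy']*d,-d],-1)@T[:3,:3].T+T[:3,3]
q=P[(np.hypot(P[...,0]-.584,P[...,1]+.145)<.01)];print('peg z',np.sort(q[:,2])[-12:])
h=P[(P[...,2]>.06)&(P[...,2]<.08)&(np.hypot(P[...,0]-.49,P[...,1]+.316)<.05)];print('head',cv2.minEnclosingCircle(h[:,:2].astype(np.float32)),np.median(h[:,2]))
shot('side','side4.png')
E
```

```text
time_s: 44.45
ee_pos: [0.4901, -0.3154, 0.0308]
tcp_rot: [-3.141, 0.0, 2.56]
ft_force: [-0.0, 0.3, -1.2]
grip_width: 0.53
finger_force: 35.0
time_s: 44.95
ee_pos: [0.49, -0.3153, 0.0307]
tcp_rot: [-3.142, 0.0, 2.56]
ft_force: [0.8, -0.2, -0.2]
grip_width: 0.845
finger_force: 0.0
time_s: 45.75
ee_pos: [0.4916, -0.3168, 0.2505]
tcp_rot: [-3.14, 0.008, 2.56]
ft_force: [-0.1, -0.8, 0.7]
grip_width: 0.851
finger_force: 0.0
time_s: 46.25
ee_pos: [0.3647, -0.3408, 0.2445]
tcp_rot: [3.141, -0.001, 2.559]
ft_force: [-0.7, -0.3, -0.5]
grip_width: 0.85
finger_force: 0.0
mallet [ 0.4891 -0.3161  0.001 ] 0.64
mallet [ 0.7737 -0.1564 -0.0029] 0.36
mat [ 0.4892 -0.3209  0.0024] 0.62
peg_top [ 0.5824 -0.1452  0.1252] 0.61
cover_knob [ 0.5942 -0.0908  0.1124] 0.75
cup_a [ 0.6637 -0.2903 -0.0023] 0.98
cup_a [ 0.7672  0.1522 -0.0064] 0.61
brush_tin [ 0.7737 -0.156   0.001 ] 0.65
peg z [0.1271 0.1272 0.1274 0.1274 0.1277 0.1278 0.1285 0.1286 0.1294 0.1301
 0.1305 0.1306]
head ((0.49060431122779846, -0.31507408618927), 0.025042401626706123) 0.0677171881240346
```

View pics/side4.png

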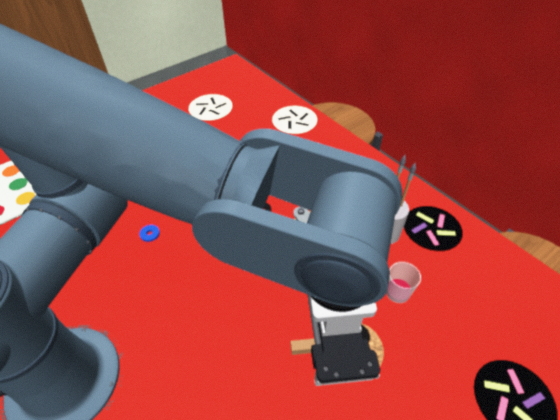

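View pics/top4c.png

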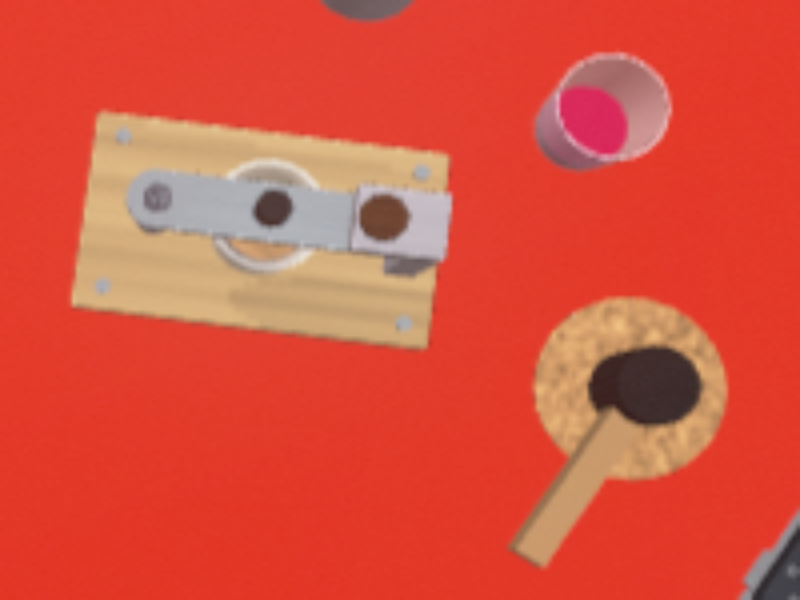

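The top view shows the bar shut over the tube, the peg down on the bracket, the mallet upright on the mat, and the cup and tin where they were. Handing in.

```bash
python3 -c "
from workcell import *
print(close_job())"
```

```text
the job is handed in; nothing more can be done
None
```

I handed the job in at about 46 s of the 210 s limit: the four beech rings lie flat in the tube, the cover bar is shut, the peg is home, the mallet stands upright on its mat, and the cups and tin were not touched; the judge returned no verdict.

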